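# Gather the grinding cylinders in the tote's spout corner

## Robot

A 6-joint arm with a two-finger parallel gripper is mounted at the origin on a cart in front of the work surface, level with it; the furniture and walls round the work are solid. World frame = base frame: x ahead of the robot, y to its left, z up, the work surface at z = 0. Lengths are in m, angles in degrees, forces in N, time in s.
With the tool pointing down it reaches from about 0.35 to 0.775 m from the base axis. Payload 7.3 kg.
Tool frame: the origin (TCP) lies midway between the tips of the shut fingers; the grasp point (between the pads) lies 19 mm behind it; z points along the fingers, y is the line along which they close (so a half turn about z gives the same grasp; the last joint's range is limited). The gripper opens to 92 mm and grips with 3 to 60 N. Pads are 19 mm wide; open, the fingers measure 130 mm over their backs; the gripper's body (75 mm by 190 mm) begins 47 mm behind the grasp point.
Start: joints at [-78.094, 19.595, 87.324, -0, 73.075, -8.365], TCP at [0.182, -0.492, 0.227] pointing down, gripper open.
Joint ranges: [-145.02, 145.02], [-44.19, 115.74], [2.07, 154.8], [-57.11, 237.11], [16.16, 152.29], [-177.93, 177.93]. Speed limits (degrees/s): [147.25, 147.25, 180, 180, 180, 180].

## Interface

Orientations are given as a 3x3 rotation matrix whose columns are the frame's x, y, z axes.
In Python, from station import monitor, eyes, order gives the robot as it stands.
- The arm moves only by the tool carry_out, never from a script. Its argument "motion" is one flat list of numbers, 5 for each row, row after row: the shift along the tool's x, y, z in mm, then the turn about the tool's z in degrees, then the closure, from -1 (fully open) to 1 (shut), so that 0 is half open. In form: [dx, dy, dz, turn, gripper, dx, dy, dz, turn, gripper, ...]. A call has 1 to 5 rows; each row shifts and turns the commanded pose from where the row before left it, along the tool's axes as they then stand; what a row does not reach is not made up. A row lasts 1/8 s, in which the tool goes at most 62.5 mm and 10.7 degrees, less where a joint would pass 70% of its speed; a pose out of reach is approached as far as the arm can. A call is refused whole if a number of a shift passes 62.5 or a number of a turn 10.7, either way. A call with a gripper value outside its range is refused whole. The fingers move at their own pace and stop on an object; "newtons" is the grip in N (left out, the last holds). Time passes only in rows, so rows that do not move let the fingers close. It gives the time, the measured TCP pose, the force, the opening and the grip force at its end, in the units of the state.
- monitor.read_state(): the state, without advancing time (a new reading comes with each control period).
- eyes.grab_frame(name): name is "side" or "top"; returns a dict with "image" (384x512x3 uint8, red, green, blue), "K" (3x3 intrinsics, pixels), "k1" (the pictures are not rectified: a ray, as slopes to the right and down, at radius r is drawn at 1 + k1 r^2 times it, then the intrinsics apply), "extrinsics" (4x4, takes a point from camera to world coordinates). Camera axes: x right, y down, z forward; pixel columns grow to the right and rows downward; lengths in m; the calibration is good to about 2 mm. A picture is of the moment at which its call begins. There is no depth.
- order.job_done(): hands the job in; it is judged then, once.
The state is a dict: "clock": time; "q": joint angles; "joint_velocities": joint speeds; "joint_torque": joint torques, N m; "tool_pos": TCP position; "orientation": TCP orientation; "contact_force": force on the tool from outside, world axes, zero at the start; "torque": the same for the moment, N m; "opening": finger opening in m; "finger_force": force on a finger pad.
Only numpy, scipy, OpenCV 4.12 (cv2) and the standard library are available. Lean on these libraries where they do the work, as an engineer would, in place of code of your own. Each camera call takes 0.05 s, during which the arm holds its last target. There are 200 camera calls.

## Task

Take the one ceramic grinding cylinder out of the pocket tray and put it into the small grey tote with the other three, leaving the two balls in their pockets and the things round about alone. Then raise the end of the tote with the loop handle, so that it tips about 30 degrees down towards its spout corner and all four cylinders slide together into that corner, none falling out. Finish holding the tote still and tilted like that, so that the charge can be counted: do not set it down or let go.

Things in the scene. Friction and masses are not known exactly. Their poses are not given: they have to be found in the camera images.
- tote: small grey plastic open-topped tote, 120 (own x) x 160 (own y) x 45 mm high, walls and floor 3 mm, 0.25 kg (may differ by 30%). Origin: centre of its underside. Its corner at own (+60,-80) mm has the pouring spout: the rim is cut down to 34 mm there and a beak runs about 20 mm out past the corner. At the opposite corner, own (-60,+80) mm, a loop handle sticks out past the corner. It stands loose on the bench, own z up.
- tote_handle (a point): middle of the loop handle's cross bar: a round bar 12 mm thick, 70 mm long, level, 55 mm above the tote's underside, at own (-81.6,+108.8) mm of the tote. The bar runs along the tote's own direction (0.8,0.6), square to the diagonal from spout to handle, with 30 mm of open space between bar and tote corner. Two arms of the same thickness run from its ends back to the tote's walls. Axes as the tote's.
- tote_spout_corner (a point): the spout corner on the tote's inner floor, at own (+57,-77,+3) mm of the tote. The outer bottom corner of the tote lies 3 mm further out both ways and 3 mm lower, and is where the tote pivots on the bench when tipped by the handle
- tray_cylinder_center (a point): centre of the ceramic grinding cylinder that starts standing in one of the tray's pockets: white, 16 mm diameter, 18 mm high, about 14 g, own z along its axis. It stands 7 mm deep in the pocket, so its top 11 mm stick out of the tray. The cylinders are slippery (friction about 0.15)
- tray: flat dark grey pocket tray fixed to the bench, 106 (own x) x 154 (own y) x 16 mm high, with 2 x 3 round pockets of 18 mm diameter, 7 mm deep, at own x = -25, +25 mm and y = -48, 0, +48 mm. Origin: centre of its underside
- cylinder_a_center (a point): centre of one of the three ceramic grinding cylinders that start loose in the tote: white, 16 mm diameter, 18 mm high, about 14 g, slippery
- cylinder_b_center (a point): centre of one of the three ceramic grinding cylinders that start loose in the tote: white, 16 mm diameter, 18 mm high, about 14 g, slippery
- cylinder_c_center (a point): centre of one of the three ceramic grinding cylinders that start loose in the tote: white, 16 mm diameter, 18 mm high, about 14 g, slippery
- ball_1_center (a point): centre of a white ceramic ball, 16 mm diameter, in another pocket of the tray; it stays there
- ball_2_center (a point): centre of a white ceramic ball, 16 mm diameter, in another pocket of the tray; it stays there
- stain_jar: bystander: small white jar, 60 mm wide, 76 mm high; origin under its centre
- petri_dish: bystander: flat round covered dish, 57 mm wide, 14 mm high; origin under its centre
- freezer_box: bystander: white card box with lid, 88x88x53 mm; origin under its centre

How it is judged (in metres and radians):
On the way, in this order (a step that is already met when the one before it is completed fails the run):
1. the tray's cylinder lies in the tote, let go, the tote still flat on the bench (x of tray_cylinder_center in the frame of tote between -0.057 and 0.057 m and y of tray_cylinder_center in the frame of tote between -0.077 and 0.077 m and z of tray_cylinder_center in the frame of tote below 0.032 m and contact force between the fingers and tray_cylinder below 0.1 N and angle between tote's own z axis and vertical below 0.12 rad), for 0.2 s.
2. the tote is held tilted by the fingers (angle between tote's own z axis and vertical above 0.35 rad and contact force between the fingers and tote above 1 N), for 0.2 s.
At the end, for the whole second after the job is handed in: The fingers hold the tote still, tilted 20 to 46 degrees, handle bar over 110 mm above the bench, leaning on no tray or bystander (its corner may rest on the bench); all four cylinders lie at rest in it, centres within 65 mm of the inner spout corner (all of step 2 and angle between tote's own z axis and vertical below 0.8 rad and height (world z) of tote_handle above 0.11 m and linear speed of each of tote, tray_cylinder, cylinder_a, cylinder_b, cylinder_c below 0.03 m/s and angular speed of tote below 0.15 rad/s and distance between each of tray_cylinder_center, cylinder_a_center, cylinder_b_center, cylinder_c_center and tote_spout_corner below 0.065 m and x of each of tray_cylinder_center, cylinder_a_center, cylinder_b_center, cylinder_c_center in the frame of tote below 0.06 m and y of each of tray_cylinder_center, cylinder_a_center, cylinder_b_center, cylinder_c_center in the frame of tote above -0.08 m and contact force between tote and stain_jar below 0.2 N and contact force between tote and petri_dish below 0.2 N and contact force between tote and freezer_box below 0.2 N and contact force between tote and tray below 0.2 N); the arm keeps its last pose, push and grip.
It fails at once if a ball is taken out of or knocked out of its pocket (distance of any of ball_1_center, ball_2_center from where it was at the start of the episode above 0.012 m).
It fails at once if a bystander is pushed more than 30 mm (distance of any of stain_jar, petri_dish, freezer_box from where it was at the start of the episode above 0.03 m).
It also fails if it takes over 58 s, if anything falls off the work surface, if the arm or the gripper's body presses on something with over 40 N, if the wrist force passes 120 N, or if a joint passes its speed limit or range.

## Working session

There is one attempt and no reset: what is moved stays moved. The work goes in short steps, Python scripts to look and compute and a tool call to move; the robot and the scene stay as the last step left them, time stands still between calls to the robot, and variables do not carry over. Pictures are saved under pics/ and viewed, at most 10 in all, crops included, and the job is handed in when it is done.

Besides the shell and the picture viewer there is one more tool, called after ">>>" as name(argument=value, ...) on one line, values as JSON. carry_out: Moves the arm, as the interface text tells. Its arguments: {"type":"object","properties":{"motion":{"type":"array","items":{"type":"number"}},"newtons":{"type":"number"}},"required":["motion"]}

```bash
mkdir -p pics
cat > h.py <<'E'
import numpy as np, cv2
from station import monitor, eyes, order
def grab(n,f):
    d=eyes.grab_frame(n); cv2.imwrite('pics/'+f,cv2.cvtColor(d['image'],cv2.COLOR_RGB2BGR))
    np.savez('pics/'+f+'.npz',K=d['K'],k1=d['k1'],E=d['extrinsics'],image=d['image']); return d
def load(f): return np.load('pics/'+f+'.npz')
def proj(d,P):
    E=np.array(d['E'] if 'E' in d else d['extrinsics']);P=np.atleast_2d(P)
    c=(P-E[:3,3])@E[:3,:3]; s=c[:,:2]/c[:,2:]; s=s*(1+float(d['k1'])*(s**2).sum(1,keepdims=True))
    K=np.array(d['K']); return s@K[:2,:2].T+K[:2,2]
def unproj(d,uv,z):
    E=np.array(d['E']);K=np.array(d['K']);k=float(d['k1']);out=[]
    for u in np.atleast_2d(uv):
        m=(u-K[:2,2])/[K[0,0],K[1,1]]; s=m.copy()
        for _ in range(30): s=m/(1+k*(s@s))
        r=E[:3,:3]@np.r_[s,1]; t=(z-E[2,3])/r[2]; out.append(E[:3,3]+t*r)
    return np.array(out)
E
python3 - <<'E'
from h import *
a=grab('top','t0.png');b=grab('side','s0.png')
for d in(a,b): print(d['K'],d['k1'],np.round(d['extrinsics'],3))
im=np.hstack([a['image'],b['image']])
s=monitor.read_state();print(s)
for n in('t0','s0'):
    cv2.imwrite(f'pics/{n}x.png',cv2.resize(cv2.imread(f'pics/{n}.png'),(800,600),interpolation=cv2.INTER_CUBIC))
E
```

```text
[[408.05248891   0.         261.61345084]
 [  0.         408.05248891 189.31061261]
 [  0.           0.           1.        ]] -0.08839022143292918 [[-0.02  -0.997  0.076  0.523]
 [-1.     0.021  0.014  0.033]
 [-0.015 -0.076 -0.997  1.25 ]
 [ 0.     0.     0.     1.   ]]
[[485.90912149   0.         258.32937814]
 [  0.         485.90912149 190.22763952]
 [  0.           0.           1.        ]] 0.001999248170354964 [[ 0.992  0.097 -0.084  0.755]
 [ 0.128 -0.734  0.667 -0.887]
 [ 0.003 -0.673 -0.74   1.076]
 [ 0.     0.     0.     1.   ]]
{'clock': 0.1, 'q': array([-7.80931849e+01,  1.96327973e+01,  8.73714123e+01, -3.73628569e-04,
        7.30761920e+01, -8.36462280e+00]), 'joint_velocities': array([ 0.02564623, -0.16257837, -0.1090321 ,  0.02177662, -0.00756139,
       -0.0298738 ]), 'joint_torque': array([ 9.64978717e-04, -4.32006598e+01, -2.44693154e+01,  7.18473201e-02,
        5.25663374e-02, -6.28072894e-05]), 'tool_pos': array([ 0.18184264, -0.49210886,  0.22611337]), 'orientation': array([[ 9.38061136e-01,  3.46469648e-01, -2.95628740e-04],
       [ 3.46469717e-01, -9.38060154e-01,  1.37179478e-03],
       [ 1.97967712e-04, -1.38925377e-03, -9.99999015e-01]]), 'contact_force': array([ 0.24780689,  0.58470004, -0.58692884]), 'torque': array([-0.01005866,  0.02936334, -0.01250002]), 'finger_force': 0.0, 'opening': 0.09178089376749268}
```

View pics/t0x.png

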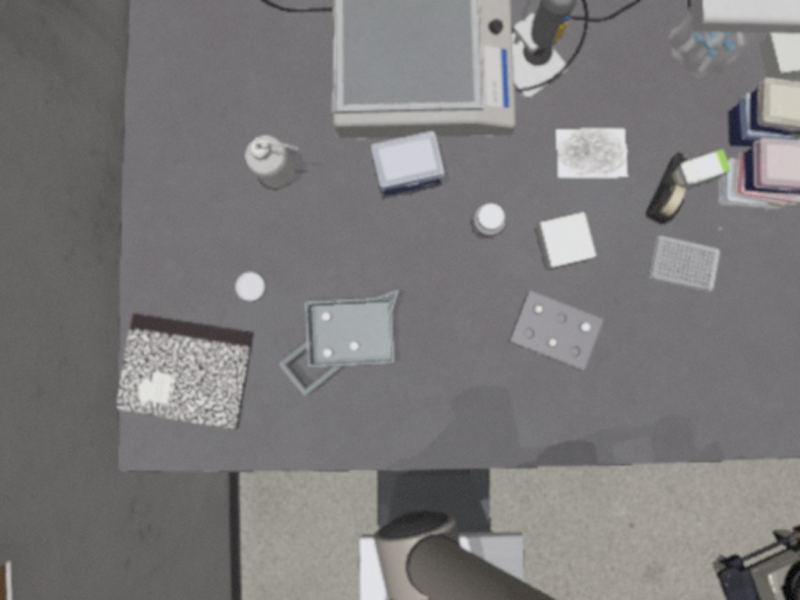

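View pics/s0x.png

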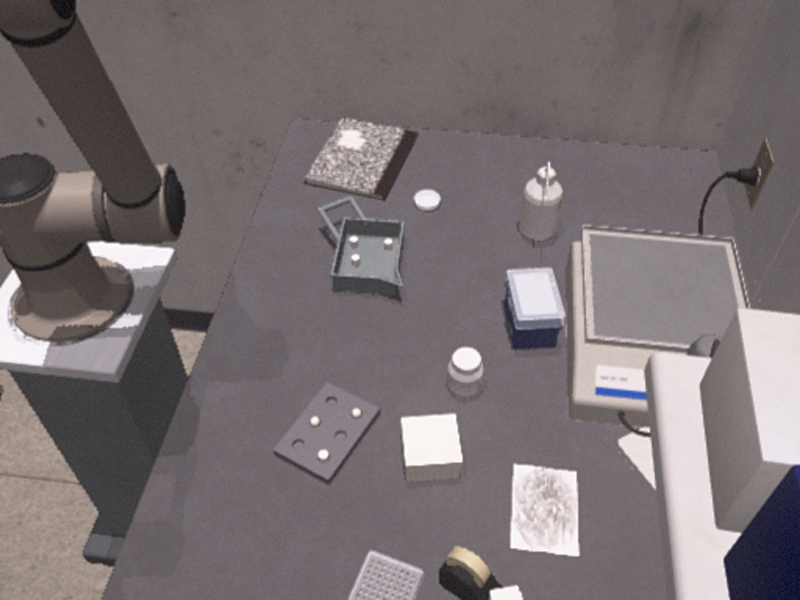

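The top view (800×600) shows the tote near (350,332), its spout at (398,292) and its handle at (300,370). The tray is near (557,330), with white pieces at (539,309), (586,326) and (552,342). I'll enlarge these areas to tell the cylinder from the balls.

Run:
```python
from h import *
t=cv2.imread('pics/t0.png');s=cv2.imread('pics/s0.png')
# crops: top tray, side tray, top tote, side tote
def c(im,x,y,w,h,f): return cv2.resize(im[y:y+h,x:x+w],(w*f,h*f),interpolation=cv2.INTER_CUBIC)
A=np.hstack([c(t,322,182,66,58,6),c(s,172,242,66,58,6)])
B=np.hstack([c(t,172,180,90,76,4),c(s,195,120,90,76,4)])
cv2.imwrite('pics/A.png',A);cv2.imwrite('pics/B.png',B);print(A.shape,B.shape)
```

```text
(348, 792, 3) (304, 720, 3)
```

View pics/A.png

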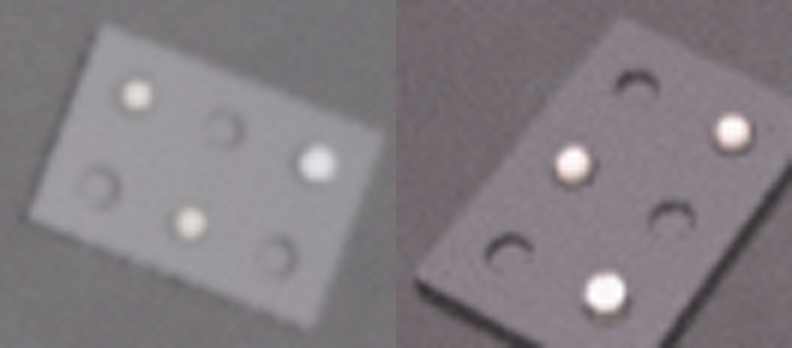

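View pics/B.png

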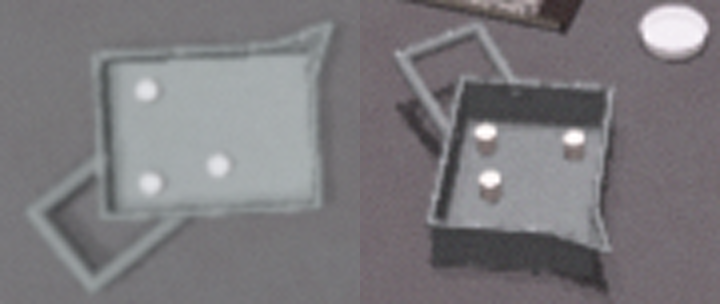

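The cylinder is the larger, whiter piece at the right of the tray, at top pixel (375,209) and side pixel (207,291). The two duller pieces are the balls. The tote's rim corners and loop handle are clear in both views, so I'll fit the poses.

Run:
```python
from h import *
from scipy.optimize import least_squares
T=load('t0.png');S=load('s0.png')
def fit(obs,x0):
    def R(p,flat=True):
        c,s=np.cos(p[2]),np.sin(p[2]);r=[]
        for d,own,uv in obs:
            P=[p[0]+c*own[0]-s*own[1],p[1]+s*own[0]+c*own[1],own[2]]
            r.append(proj(d,P)[0]-uv)
        return np.ravel(r)
    f=least_squares(R,x0,loss='soft_l1');print(np.round(f.x[:2],4),np.degrees(f.x[2]).round(1));print(np.round(R(f.x).reshape(-1,2),1).tolist());return f.x
t=lambda u,v:(172+u/4,180+v/4); s=lambda u,v:(195+(u-360)/4,120+v/4)
k=.045;b=np.array([-.0816,.1088,.055]);e=np.array([.8,.6,0])*.035
obs=[(T,(-.06,.08,k),t(103,216)),(T,(.06,.08,k),t(97,57)),(T,(-.06,-.08,k),t(320,207)),
(T,b+e,t(35,212)),(T,b-e,t(95,283)),
(S,(-.06,.08,k),s(462,80)),(S,(.06,.08,k),s(612,90)),(S,(-.06,-.08,k),s(432,224)),(S,b+e,s(474,30)),(S,b-e,s(403,53))]
p=fit(obs,[.5,.12,0])
c,q=np.cos(p[2]),np.sin(p[2]);M=np.array([[c,-q],[q,c]])
for n,o in(('handle',b[:2]),('spout',[.057,-.077]),('bardir',e[:2]/.035)): print(n,(p[:2]*(n!='bardir')+M@o).round(4))
# tray: pockets in top crop A; objects
ta=lambda u,v:(322+u/6,182+v/6); sa=lambda u,v:(172+(u-396)/6,242+v/6)
for n,uv,z in(('cyl',ta(318,163),.027),('ball1',ta(137,95),.025),('ball2',ta(190,223),.025)):print('T',n,unproj(T,uv,z).round(4))
for n,uv,z in(('cyl',sa(605,290),.025),('ball1',sa(732,131),.020),('ball2',sa(573,163),.020)):print('S',n,unproj(S,uv,z).round(4))
for n,uv in(('tc',[(104,24),(383,132),(313,328),(28,215)]),):print([unproj(T,ta(*u),.016)[0].round(3) for u in uv])
for n,uv in(('a',(147,90)),('b',(218,166)),('c',(150,183))):print('T',n,unproj(T,t(*uv),.021).round(4))
print('petri',unproj(T,np.array([250,286])*.64,.014),'jar',unproj(T,np.array([489,217])*.64,.07),'box',unproj(T,np.array([567,239])*.64,.053))
```

```text
[0.551 0.163] 2.0
[[0.1, -0.6], [-0.1, -1.3], [-0.1, -1.1], [-0.4, -0.8], [-0.3, -0.1], [-1.0, -0.2], [-0.8, -0.2], [-1.5, 0.1], [0.1, -0.2], [-1.6, 1.6]]
handle [0.4657 0.2689]
spout [0.6107 0.088 ]
bardir [0.7787 0.6274]
T cyl [[ 0.5496 -0.2891  0.027 ]]
T ball1 [[ 0.5857 -0.1996  0.025 ]]
T ball2 [[ 0.5211 -0.224   0.025 ]]
S cyl [[ 0.5525 -0.2856  0.025 ]]
S ball1 [[ 0.5902 -0.1991  0.02  ]]
S ball2 [[ 0.5258 -0.2239  0.02  ]]
[array([ 0.623, -0.186,  0.016]), array([ 0.565, -0.326,  0.016]), array([ 0.467, -0.286,  0.016]), array([ 0.527, -0.144,  0.016])]
T a [[0.5803 0.211  0.021 ]]
T b [[0.522 0.158 0.021]]
T c [[0.5101 0.2095 0.021 ]]
petri [[0.64326027 0.36211509 0.014     ]] jar [[ 0.75829043 -0.10371719  0.07      ]] box [[ 0.71651986 -0.25294776  0.053     ]]
```

>>> carry_out(motion=[42, -6, 0, 0, 0, 42, -6, 0, 0, 0, 42, -6, 0, 0, 0, 42, -7, 0, 0, 0, 42, -7, 0, 0, 0], newtons=10)

```text
clock: 0.72
tool_pos: [0.3688, -0.3888, 0.2264]
orientation: [[0.938, 0.346, -0.0], [0.346, -0.938, 0.0], [-0.0, -0.001, -1.0]]
contact_force: [0.2, -0.6, 0.8]
opening: 0.048
finger_force: 0.0
```

>>> carry_out(motion=[42, -6, 0, 0, 0, 42, -6, 0, 0, 0, 42, -6, 0, 0, 0, 42, -7, 0, 0, 0, 39, -7, 0, 0, 0])

```text
clock: 1.35
tool_pos: [0.552, -0.287, 0.2262]
orientation: [[0.938, 0.347, -0.001], [0.347, -0.938, 0.0], [-0.001, -0.001, -1.0]]
contact_force: [-0.1, -0.2, 0.3]
opening: 0.0457
finger_force: 0.0
```

>>> carry_out(motion=[0, 0, 30, -9, 0.1, 0, 0, 30, -9, 0.1, 0, 0, 30, 0, 0.1, 0, 0, 30, 0, 0.1, 0, 0, 0, 0, 0.1])

```text
clock: 1.98
tool_pos: [0.5493, -0.2869, 0.104]
orientation: [[0.785, 0.619, -0.005], [0.619, -0.785, 0.003], [-0.002, -0.006, -1.0]]
contact_force: [0.2, -0.3, 0.2]
opening: 0.041
finger_force: 0.0
```

>>> carry_out(motion=[1, 2, 30, 0, 0.1, 0, 0, 30, 0, 0.1, 0, 0, 16, 0, 0.1, 0, 0, 10, 0, 0.1, 0, 0, 0, 0, 0.1])

```text
clock: 2.6
tool_pos: [0.5531, -0.289, 0.0209]
orientation: [[0.785, 0.619, -0.0], [0.619, -0.785, -0.0], [-0.0, 0.0, -1.0]]
contact_force: [0.8, -0.0, 0.3]
opening: 0.0416
finger_force: 0.0
```

Run:
```python
from h import *
t=grab('top','t1.png')['image'];s=grab('side','s1.png')['image']
def c(im,x,y,w,h,f): return cv2.resize(im[y:y+h,x:x+w,::-1],(w*f,h*f),interpolation=cv2.INTER_CUBIC)
cv2.imwrite('pics/C.png',np.hstack([c(t,322,170,80,80,5),c(s,165,230,80,80,5)]))
print(monitor.read_state()['tool_pos'])
```

```text
[ 0.55356026 -0.28932952  0.02177018]
```

View pics/C.png

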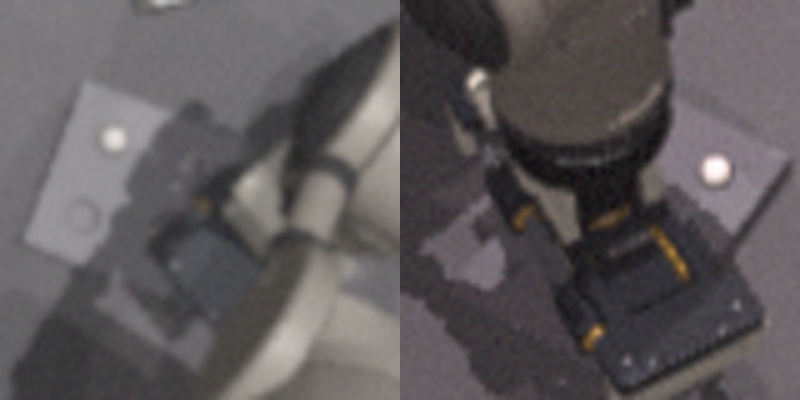

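The gripper hides the cylinder in both views, so I'll descend the last few mm and close.

>>> carry_out(motion=[-1, -2, 4, 0, 0.1, 0, 0, 0, 0, 0.8, 0, 0, 0, 0, 0.8, 0, 0, 0, 0, 0.8, 0, 0, 0, 0, 0.8])

```text
clock: 3.32
tool_pos: [0.5504, -0.2874, 0.0167]
orientation: [[0.785, 0.619, -0.001], [0.619, -0.785, 0.001], [-0.0, -0.002, -1.0]]
contact_force: [-1.2, 3.3, 2.7]
opening: 0.0155
finger_force: 10.0
```

>>> carry_out(motion=[0, 0, -4, 0, 0.8, 0, 0, -6, 0, 0.8, 0, 0, -10, 0, 0.8, 0, 0, -25, 0, 0.8, 0, 0, -30, 0, 0.8], newtons=14)

```text
clock: 3.95
tool_pos: [0.5511, -0.2883, 0.0929]
orientation: [[0.785, 0.619, 0.0], [0.619, -0.785, -0.001], [0.0, 0.001, -1.0]]
contact_force: [-0.0, -0.9, -0.2]
opening: 0.0153
finger_force: 14.0
```

>>> carry_out(motion=[20, -22, -4, 0, 0.8, 29, -33, 0, 0, 0.8, 29, -33, 0, 0, 0.8, 29, -33, 0, 0, 0.8, 29, -33, 0, 0, 0.8])

```text
clock: 4.58
tool_pos: [0.563, -0.0818, 0.0968]
orientation: [[0.785, 0.619, 0.002], [0.619, -0.785, -0.001], [0.001, 0.002, -1.0]]
contact_force: [0.4, 0.3, -0.1]
opening: 0.015
finger_force: 14.0
```

>>> carry_out(motion=[29, -33, 0, 0, 0.8, 29, -33, 0, 0, 0.8, 29, -33, 0, 0, 0.8, 29, -33, 0, 0, 0.8, 20, -22, 0, 0, 0.8])

```text
clock: 5.2
tool_pos: [0.5743, 0.1242, 0.0968]
orientation: [[0.784, 0.62, 0.002], [0.62, -0.784, 0.0], [0.002, 0.001, -1.0]]
contact_force: [0.7, -0.1, -0.2]
opening: 0.015
finger_force: 14.0
```

>>> carry_out(motion=[11, -13, 0, 0, 0.8, 0, 0, 0, 0, 0.8, 0, 0, 0, 0, 0.8])

```text
clock: 5.58
tool_pos: [0.5744, 0.1382, 0.0958]
orientation: [[0.786, 0.619, 0.0], [0.619, -0.786, -0.0], [-0.0, 0.0, -1.0]]
contact_force: [-0.6, -0.2, 0.3]
opening: 0.0152
finger_force: 14.0
```

Run:
```python
from h import *
t=grab('top','t2.png')['image'];s=grab('side','s2.png')['image']
def c(im,x,y,w,h,f): return cv2.resize(im[y:y+h,x:x+w,::-1],(w*f,h*f),interpolation=cv2.INTER_CUBIC)
cv2.imwrite('pics/D.png',np.hstack([c(t,170,170,98,98,4),c(s,190,110,98,98,4)]))
print(monitor.read_state()['tool_pos'])
```

```text
[0.57443359 0.13808288 0.09577262]
```

View pics/D.png

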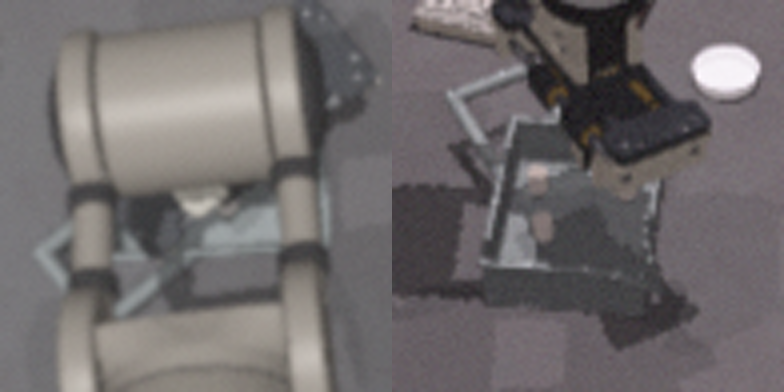

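The held cylinder hangs over the tote's free area near the spout, clear of the loose cylinders. I'll lower it and let go.

>>> carry_out(motion=[0, 0, 25, 0, 0.8, 0, 0, 25, 0, 0.8, 0, 0, 20, 0, 0.8, 0, 0, 10, 0, 0.8, 0, 0, 0, 0, 0.8])

```text
clock: 6.3
tool_pos: [0.5741, 0.1387, 0.0153]
orientation: [[0.786, 0.619, -0.001], [0.619, -0.786, -0.0], [-0.001, -0.0, -1.0]]
contact_force: [0.3, -0.5, 0.1]
opening: 0.015
finger_force: 14.0
```

>>> carry_out(motion=[0, 0, 1, 0, 0.4, 0, 0, 0, 0, 0.4, 0, 0, 0, 0, 0.4, 0, 0, 0, 0, 0.4])

```text
clock: 6.8
tool_pos: [0.5744, 0.1393, 0.015]
orientation: [[0.785, 0.619, 0.001], [0.619, -0.785, -0.0], [0.0, 0.0, -1.0]]
contact_force: [-0.2, 0.3, -0.5]
opening: 0.0277
finger_force: 0.0
```

>>> carry_out(motion=[0, 0, -20, 0, 0.4, 0, 0, -30, 0, 0.4, 0, 0, -50, 0, 0.4, 0, 0, -20, 0, 0.4, 0, -20, 0, 0, 0.4])

```text
clock: 7.42
tool_pos: [0.563, 0.155, 0.1363]
orientation: [[0.786, 0.618, 0.004], [0.618, -0.786, 0.0], [0.004, 0.002, -1.0]]
contact_force: [-0.9, 0.7, 0.6]
opening: 0.0276
finger_force: 0.0
```

>>> carry_out(motion=[-1, -40, 0, 0, 0.4, -1, -40, 0, 0, 0.4, -2, -40, 0, 0, 0.4, -1, -30, 0, 0, 0.4, 0, 0, 0, 0, 0.4])

```text
clock: 8.05
tool_pos: [0.462, 0.2713, 0.1333]
orientation: [[0.783, 0.622, -0.003], [0.622, -0.783, -0.001], [-0.003, -0.001, -1.0]]
contact_force: [-0.2, -0.6, -0.9]
opening: 0.0273
finger_force: 0.0
```

Run:
```python
from h import *
t=grab('top','t3.png')['image'];s=grab('side','s3.png')['image']
def c(im,x,y,w,h,f): return cv2.resize(im[y:y+h,x:x+w,::-1],(w*f,h*f),interpolation=cv2.INTER_CUBIC)
cv2.imwrite('pics/E.png',np.hstack([c(t,160,160,98,98,4),c(s,190,110,98,98,4)]))
print(monitor.read_state()['tool_pos'])
```

```text
[0.46419115 0.269829   0.13376092]
```

View pics/E.png

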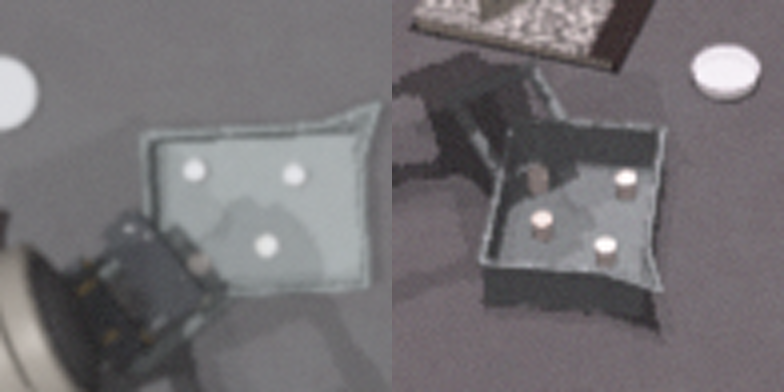

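All four cylinders now stand in the tote, and the tote hasn't moved (rim corner still at top pixel (196,194)). The gripper is above the handle bar, so I'll descend.

>>> carry_out(motion=[0, 0, 25, 0, 0.44, 0, 0, 25, 0, 0.44, 0, 0, 18, 0, 0.44, 0, 0, 5, 0, 0.44, 0, 0, 5, 0, 0.44])

```text
clock: 8.78
tool_pos: [0.4656, 0.2693, 0.0566]
orientation: [[0.786, 0.619, 0.0], [0.619, -0.786, 0.0], [0.0, 0.0, -1.0]]
contact_force: [-0.3, -0.1, 0.6]
opening: 0.0258
finger_force: 0.0
```

>>> carry_out(motion=[0, 0, 5, 0, 0.44, 0, 0, 5, 0, 0.44, 0, 0, 5, 0, 0.44, 0, 0, 0, 0, 0.44])

```text
clock: 9.28
tool_pos: [0.4648, 0.2696, 0.0413]
orientation: [[0.785, 0.619, -0.001], [0.619, -0.785, -0.0], [-0.001, -0.0, -1.0]]
contact_force: [0.3, -0.1, 0.7]
opening: 0.0256
finger_force: 0.0
```

>>> carry_out(motion=[0, 0, 3, 0, 0.44, 0, 0, 0, 0, 0.7, 0, 0, 0, 0, 0.9, 0, 0, 0, 0, 0.9, 0, 0, 0, 0, 0.9], newtons=15)

```text
clock: 9.9
tool_pos: [0.465, 0.2697, 0.0387]
orientation: [[0.785, 0.619, -0.0], [0.619, -0.785, -0.0], [-0.0, 0.0, -1.0]]
contact_force: [-1.0, 1.7, -1.4]
opening: 0.0115
finger_force: 15.0
```

```bash
python3 -c "
import numpy as np
p=[]
for a in range(0,31,2):
    r=np.radians(a);p.append((236*np.cos(r)-55*np.sin(r),236*np.sin(r)+55*np.cos(r)))
p=np.array(p);print(np.diff(p,axis=0).round(1).tolist())"
```

```text
[[-2.1, 8.2], [-2.3, 8.1], [-2.6, 8.0], [-2.9, 7.9], [-3.2, 7.8], [-3.5, 7.7], [-3.7, 7.6], [-4.0, 7.5], [-4.2, 7.3], [-4.5, 7.2], [-4.7, 7.0], [-5.0, 6.8], [-5.2, 6.7], [-5.5, 6.5], [-5.7, 6.3]]
```

>>> carry_out(motion=[0, 2, -8, 0, 0.9, 0, 2, -8, 0, 0.9, 0, 3, -8, 0, 0.9, 0, 3, -8, 0, 0.9, 0, 1, -2, 0, 0.9])

```text
clock: 10.52
tool_pos: [0.4723, 0.261, 0.0735]
orientation: [[0.785, 0.619, 0.001], [0.619, -0.785, 0.0], [0.001, 0.0, -1.0]]
contact_force: [-1.1, 0.5, -2.2]
opening: 0.0115
finger_force: 15.0
```

>>> carry_out(motion=[0, 1, -2, 0, 0.9, 0, 1, -2, 0, 0.9, 0, 1, -2, 0, 0.9, 0, 1, -2, 0, 0.9, 0, 1, -2, 0, 0.9])

```text
clock: 11.15
tool_pos: [0.475, 0.2571, 0.0828]
orientation: [[0.785, 0.619, -0.0], [0.619, -0.785, -0.0], [-0.0, 0.0, -1.0]]
contact_force: [-0.4, -0.4, -2.4]
opening: 0.0112
finger_force: 15.0
```

>>> carry_out(motion=[0, 1, -2, 0, 0.9, 0, 1, -2, 0, 0.9, 0, 1, -2, 0, 0.9, 0, 1, -2, 0, 0.9, 0, 1, -2, 0, 0.9])

```text
clock: 11.78
tool_pos: [0.4781, 0.2531, 0.0928]
orientation: [[0.785, 0.619, -0.0], [0.619, -0.785, -0.0], [-0.0, 0.0, -1.0]]
contact_force: [-0.4, 0.7, -2.3]
opening: 0.0113
finger_force: 15.0
```

Run:
```python
from h import *
t=grab('top','t4.png')['image'];s=grab('side','s4.png')['image']
def c(im,x,y,w,h,f): return cv2.resize(im[y:y+h,x:x+w,::-1],(w*f,h*f),interpolation=cv2.INTER_CUBIC)
cv2.imwrite('pics/F.png',np.hstack([c(t,160,160,98,98,4),c(s,190,110,98,98,4)]))
print(monitor.read_state()['tool_pos'])
```

```text
[0.47828286 0.25314612 0.0929238 ]
```

View pics/F.png

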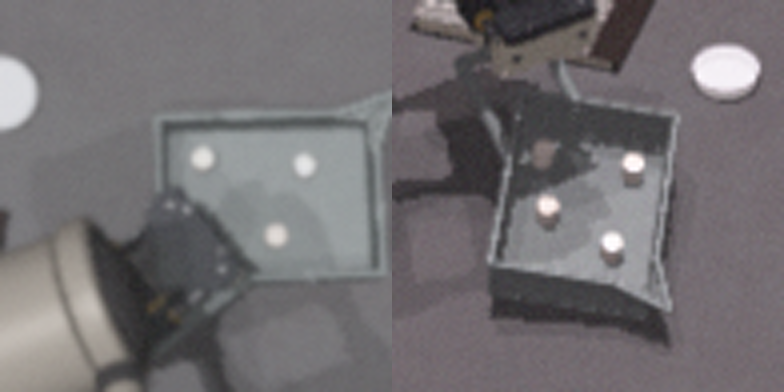

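At about 13° the tote follows the arc and the cylinders haven't slid yet, so I'll keep raising it gently.

>>> carry_out(motion=[0, 2, -4, 0, 0.9, 0, 2, -4, 0, 0.9, 0, 2, -4, 0, 0.9, 0, 2, -4, 0, 0.9, 0, 2, -4, 0, 0.9])

```text
clock: 12.5
tool_pos: [0.4844, 0.2452, 0.113]
orientation: [[0.785, 0.619, 0.0], [0.619, -0.785, -0.0], [0.0, 0.0, -1.0]]
contact_force: [0.4, -0.3, -1.4]
opening: 0.0114
finger_force: 15.0
```

>>> carry_out(motion=[0, 3, -4, 0, 0.9, 0, 3, -4, 0, 0.9, 0, 3, -4, 0, 0.9, 0, 3, -4, 0, 0.9, 0, 3, -4, 0, 0.9])

```text
clock: 13.12
tool_pos: [0.4937, 0.2334, 0.1329]
orientation: [[0.785, 0.619, -0.0], [0.619, -0.785, 0.0], [-0.0, -0.0, -1.0]]
contact_force: [0.3, 0.0, -1.6]
opening: 0.0116
finger_force: 15.0
```

>>> carry_out(motion=[0, 3, -4, 0, 0.9, 0, 3, -4, 0, 0.9, 0, 3, -4, 0, 0.9, 0, 3, -4, 0, 0.9, 0, 0, 0, 0, 0.9])

```text
clock: 13.75
tool_pos: [0.5013, 0.224, 0.149]
orientation: [[0.785, 0.619, 0.001], [0.619, -0.785, 0.0], [0.001, 0.0, -1.0]]
contact_force: [0.5, 0.4, -1.8]
opening: 0.0111
finger_force: 15.0
```

>>> carry_out(motion=[0, 0, 0, 0, 0.9, 0, 0, 0, 0, 0.9, 0, 0, 0, 0, 0.9, 0, 0, 0, 0, 0.9])

```text
clock: 14.25
tool_pos: [0.5009, 0.2242, 0.1486]
orientation: [[0.785, 0.619, -0.0], [0.619, -0.785, -0.0], [-0.0, 0.0, -1.0]]
contact_force: [-0.0, 0.5, -2.4]
opening: 0.0114
finger_force: 15.0
```

Run:
```python
from h import *
t=grab('top','t5.png')['image'];s=grab('side','s5.png')['image']
def c(im,x,y,w,h,f): return cv2.resize(im[y:y+h,x:x+w,::-1],(w*f,h*f),interpolation=cv2.INTER_CUBIC)
cv2.imwrite('pics/G.png',np.hstack([c(t,160,160,98,98,4),c(s,190,110,98,98,4)]))
print(monitor.read_state()['tool_pos'])
```

```text
[0.50092398 0.22415948 0.14864226]
```

View pics/G.png

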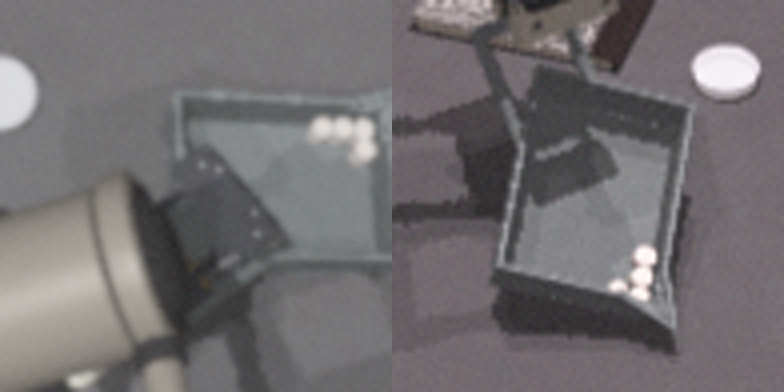

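At about 30° all four cylinders lie together in the spout corner, near top-crop (310–375,130–150), and none has fallen out. The bar is about 165 mm up and the arm is still, so I'm handing in.

```bash
python3 -c "
from h import *
print(order.job_done())"
```

```text
the job is handed in; nothing more can be done
None
```

The job is handed in with the tote held still by its handle at about 30° and all four cylinders together in the spout corner. The balls and bystanders were left alone, and it took about 14 s of the 58 s; the judge's verdict was not shown.

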